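Free a stuck bearing block from the drill jig

ROBOT

A 6-joint arm with a two-finger parallel gripper is mounted at the origin on the work surface. World frame = base frame: x ahead of the robot, y to its left, z up, the work surface at z = 0. Lengths are in mm, angles in rad, forces in N, time in s.
With the tool pointing down it reaches from about 350 to 725 mm from the base axis. Payload 6 kg.
Tool frame: the origin (TCP) lies midway between the tips of the shut fingers; the grasp point (between the pads) lies 19 mm behind it; z points along the fingers, y is the direction in which the jaws open and shut (so a half turn about z gives the same grasp; the last joint's range is limited). The gripper opens to 85 mm and grips with 20 to 120 N. Pads are 22 mm wide; open, the fingers measure 114 mm over their backs; the gripper's body (76 mm by 85 mm) begins 54 mm behind the grasp point. The pads swing forward as they close: fully open they stand 13 mm farther back than shut.
Start: joints at [1.614, 0.04, 0.085, 0, -1.615, -0.334], TCP at [172.005, 574.794, 231.261] pointing down, gripper open.
Joint ranges: [-2.56, 2.56], [-1.29, 2.01], [-1.08, 1.49], [-3.29, 1.98], [-2.81, -0.18], [-2.99, 2.99]. Speed limits (rad/s): [2.57, 2.57, 3.01, 3.14, 3.14, 3.14].

INTERFACE

Orientations are given as a unit quaternion [w, x, y, z].
In Python, from station import ctrl, cams gives the robot as it stands.
- The arm moves only by the tool step_arm, never from a script. Its argument "motion" is a list that holds one entry, the list of rows, each a list of 7 numbers: the turn, a rotation vector about the world's x, y, z in degrees, then the shift along the world's x, y, z in cm, then the finger opening in cm, from 0 to 8.54. In form: [[[rx, ry, rz, dx, dy, dz, jaw], ...]]. A call has 1 to 10 rows; each row shifts and turns the commanded pose from where the row before left it; what a row does not reach is not made up. A row lasts 1/10 s, in which the tool goes at most 50 mm and 8.59 degrees, less where a joint would pass 70% of its speed; a pose out of reach is approached as far as the arm can. A call is refused whole if a number of a shift passes 5 or a number of a turn 8.59, either way. A call with a gripper value outside its range is refused whole. The fingers move at their own pace and stop on an object; "force" is the grip in N (left out, the last holds). Time passes only in rows, so rows that do not move let the fingers close. It gives the time, the measured TCP pose, the force and the opening at its end, in the units of the state.
- ctrl.read_state(): the state, without advancing time (a new reading comes with each control period).
- cams.camera(name): name is "side" or "top"; returns a dict with "img" (420x560x3 uint8, red, green, blue), "mtx" (3x3 intrinsics, pixels), "k1" (the pictures are not rectified: a ray, as slopes to the right and down, at radius r is drawn at 1 + k1 r^2 times it, then the intrinsics apply), "R" (3x3) and "t" (3): a world point X has camera coordinates R X + t. Camera axes: x right, y down, z forward; pixel columns grow to the right and rows downward; lengths in mm; the calibration is good to about 2 mm. A picture is of the moment at which its call begins. There is no depth.
- ctrl.sign_off(): hands the job in, once; it reports no verdict.
Trained networks look in a picture, given as the dict that the camera call returned (one of the last four; its "shot" number tells which), for a name from the list of things; names that differ only in an ending like _2 or _b are one class to them, and where a whole thing is asked for, a point or a joint stands for the part that bears it (a point fixed in the world has none). Each returns a list of dicts, best first, with "p" (0 to 1); they miss things now and then, are a little off and sometimes report something else, mostly with a low value. They report only what shows in the picture. A call takes as long as a camera call. They do not tell look-alikes from the thing itself.
- cams.recognise(picture, label): "at" ([column, row] in pixels, amid what is visible of it).
- cams.outline_of(picture, label): "region" (420x560 bool, what is visible of it) and "at" ([column, row] in pixels, amid what is visible of it).
The state is a dict: "t": time; "joint_positions": joint angles; "dq": joint speeds; "tau": joint torques, N m; "position": TCP position; "eef_rot": TCP orientation; "wrist_force": force on the tool from outside, world axes, zero at the start; "wrist_torque": the same for the moment, N m; "width": finger opening in mm.
Only numpy, scipy, OpenCV 4.12 (cv2) and the standard library are available. Lean on these libraries where they do the work, as an engineer would, in place of code of your own. Each camera call takes 0.05 s, during which the arm holds its last target.

TASK

The drilled bearing block is stuck between the spring jaws of the drill jig: turn the knob of the jig's swing clamp until the clamp finger points at the scribed release line, then take the block by its upright and rock it side to side, a few degrees each way, until it works free of the jaws. Do not lift, tip or drag the jig while you do it, and leave the other things on the bench where they are. Finish holding the block upright in the gripper just clear of the jig, about a finger's breadth straight above its nest, and keep holding it.

Things in the scene. Friction and masses are not known exactly. Their poses are not given: they have to be found in the camera images.
- jig: Loose drill jig with an aluminium plate, 2.8 kg in all, on four 8 mm rubber feet. Origin: on the bench under the centre of the nest that holds the block; z up, x from nest to clamp post, y the way the block is rocked. Plate x -118 to 118, y -92 to 92 mm, top at z 24. Under the block a rest rail, 12 mm wide in y, 3 mm high; end stops at y +-27 to +-35, z up to 36.
- nest (a point): Middle of the nest, level with the jaw tops, jig z 46 mm. Two spring jaws press on the block (27 N each): faces at x -18 and +18, 36 mm wide in y, z 28 to 46; housings behind to x +-48, z 44. A straight pull needs 36 N, more than the jig weighs, so the jig lifts. While tilted to and fro (top to +y, to -y, about 0.1 rad each way) the block comes up with some 15 N, up to 2 mm a swing.
- bearing_block: Dark cast-iron bearing block, 0.44 kg, in the nest, axes along the jig's, underside at jig z 27 mm. Origin: centre of its underside. Foot 36 (x) by 48 (y) by 24 mm high, 3 mm play to the end stops: it can tip 0.15 rad each way. Upright 20 (x) by 26 mm (y), z 24 to 67, rounded top from z 54. Grip it across y on its flat faces at z 43 to 50. It must rise 19 mm to pass the jaw tops.
- clamp_knob (a joint): Angle of the swing clamp, counter-clockwise from above positive, about the post at jig x 78, y 0 mm. At a the finger points along jig (-cos a, -sin a). 0: at the block, 5 mm over its ledge, 1.5 mm above it, so it cannot rise. 1.2: at the release line. Range -0.35 to 2.3, friction 0.10 N m, stays where left.
- knob_grip (a point): Middle of the clamp's black bar grip, on the post's axis, jig z 81 mm. The bar is 50 mm long, 14 mm thick, jig z 67.5 to 93.5, and lies along the finger below it (65 mm long, 14 wide, z 52.5 to 60.5, black centre line); pinch it across its 14 mm. Its axes turn with the knob: x along the bar, away from the finger's tip.
- release_line (a point): Middle of the black release line scribed on top of a small steel index post (16 by 14 mm, top at jig z 56 mm), 77 mm from the clamp post's axis at clamp angle 1.2 rad. The line points at the clamp post.
- nut: Bystander: steel hex nut, 19 mm across, 11 mm high, lying on the jig plate near its near left corner. Origin under its centre.
- collar_steel: Bystander: steel collar, 42 mm diameter, 36 mm high. Origin under its centre.
- collar_nylon: Bystander: white nylon collar, 42 mm diameter, 30 mm high. Origin under its centre.
- roller: Bystander: dark steel roller, 38 mm diameter, 40 mm high, standing. Origin under its centre.
- bolt: Bystander: steel hex bolt lying beside the jig, 65 mm long, head 19 mm. Origin under its middle.
- brush: Bystander: chip brush lying beside the jig, 195 mm long along its x, 38 mm wide, 14 mm high. Origin on the bench, 120 mm from the handle's end.
- screwdriver: Bystander: screwdriver with orange handle, lying left of the jig. Origin under its middle.
Not all that is in view belongs to the job. What is shaped like the bearing_block but brown, turquoise or yellow is not meant.

How it is judged:
By the outcome, as a careful person would: the job done as asked, in the order asked, and still so for the second after the job is handed in, while the arm keeps its last pose, push and grip.
It also fails if it takes over 58 s, if anything falls off the work surface, if the arm or the gripper's body presses on something with over 40 N, if the wrist force passes 120 N, or if a joint passes its speed limit or range.

## Working session

There is one attempt and no reset: what is moved stays moved. The work goes in short steps, Python scripts to look and compute and a tool call to move; the robot and the scene stay as the last step left them, time stands still between calls to the robot, and variables do not carry over. Pictures are saved under pics/ and viewed, and the job is handed in when it is done.

Besides the shell and the picture viewer there is one more tool, called as name(argument=value, ...) on one line, values as JSON. step_arm: Moves the arm, as the interface text tells. Its arguments: {"type":"object","properties":{"motion":{"type":"array","items":{"type":"array","items":{"type":"array","items":{"type":"number"}}}},"force":{"type":"number"}},"required":["motion"]}

```bash
ls; mkdir -p pics; python3 - <<'E'
from station import ctrl, cams
import cv2
s=ctrl.read_state(); print(s)
for n in ("side","top"):
    c=cams.camera(n); cv2.imwrite(f"pics/{n}0.png",c["img"][:,:,::-1]); print(n,c["mtx"],c["k1"],c["R"],c["t"],c["shot"])
    for l in ("jig","bearing_block","clamp_knob","knob_grip","release_line","nut"):
        try: print(l,[(d["p"],d["at"]) for d in cams.recognise(c,l)][:3])
        except Exception as e: print(l,e)
print(ctrl.read_state()["t"])
E
```

```text
pics
{'t': 0.0, 'joint_positions': array([ 1.61370503e+00,  4.07907454e-02,  8.38232131e-02, -4.28327167e-04,
       -1.61553610e+00, -3.33721876e-01]), 'dq': array([ 1.13712111e-03, -2.22619864e-04, -3.72721769e-04, -5.52072039e-04,
       -3.57640079e-04, -8.19974600e-05]), 'tau': array([-1.28070231e-03, -3.68229890e+01,  3.47425497e+01,  6.93282500e+00,
       -5.37895758e-03,  2.21598032e-05]), 'position': array([171.86587058, 574.50984095, 230.30458128]), 'eef_rot': array([ 8.78613692e-04,  9.89448054e-01, -1.44885385e-01, -5.03676212e-05]), 'wrist_force': array([-0.0494715 ,  0.81825607, -0.03568719]), 'wrist_torque': array([-0.0254425 , -0.00289722, -0.00573794]), 'width': 85.45729277792677}
side [[504.34036716   0.         275.83572856]
 [  0.         504.34036716 205.90386968]
 [  0.           0.           1.        ]] 0.021086466176047047 [[ 0.83333905 -0.55243218  0.0190975 ]
 [-0.39806438 -0.62373119 -0.67268429]
 [ 0.38352415  0.55297205 -0.73968313]] [-482.06361567  321.14627906 1288.81772656] 1
jig [(0.61, [260.9, 236.0])]
bearing_block [(0.83, [325.7, 262.5]), (0.68, 
[... 203 characters left out ...]
       284.16460059]
 [  0.         471.8849192  212.62014373]
 [  0.           0.           1.        ]] -0.10708478541965795 [[-7.52264624e-04 -9.99996940e-01  2.35680660e-03]
 [-9.81760718e-01  2.90467471e-04 -1.90120511e-01]
 [ 1.90119244e-01 -2.45684107e-03 -9.81757932e-01]] [  23.43466961  617.48688605 1265.55538882] 2
jig [(0.81, [279.6, 243.1])]
bearing_block [(0.73, [297.5, 166.3]), (0.7, [350.3, 209.8]), (0.65, [283.5, 236.6])]
clamp_knob [(0.66, [292.3, 213.3]), (0.51, [327.8, 260.6])]
knob_grip [(0.7, [284.7, 237.2]), (0.69, [290.1, 207.9]), (0.45, [281.2, 244.8])]
release_line [(0.9, [281.1, 243.0]), (0.3, [289.4, 217.0])]
nut [(0.61, [251.7, 252.9]), (0.21, [445.6, 239.9])]
0.7
```

```bash
python3 - <<'E'
import cv2
for n,(x,y,w,h) in {"side":(150,130,260,190),"top":(190,130,200,150)}.items():
    i=cv2.imread(f"pics/{n}0.png"); c=i[y:y+h,x:x+w]; s=min(800/w,600/h)
    cv2.imwrite(f"pics/{n}0z.png",cv2.resize(c,(int(w*s),int(h*s)),interpolation=cv2.INTER_CUBIC))
E
```

```text
(no output)
```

View pics/side0.png

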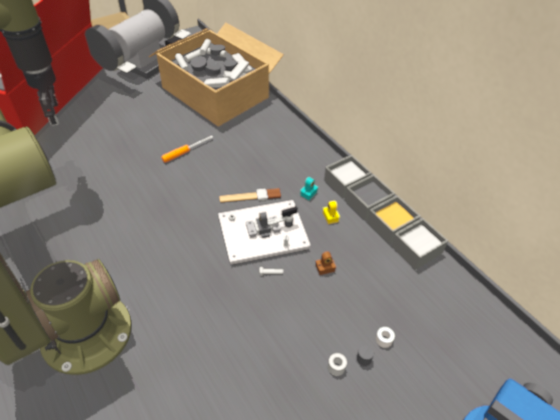

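View pics/top0.png

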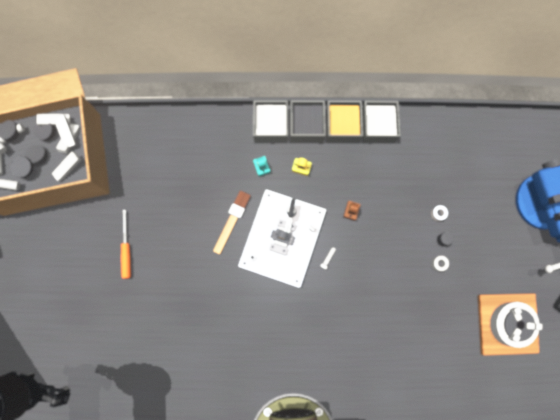

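```bash
ls pics
```

```text
side0.png
side0z.png
top0.png
top0z.png
```

View pics/side0z.png

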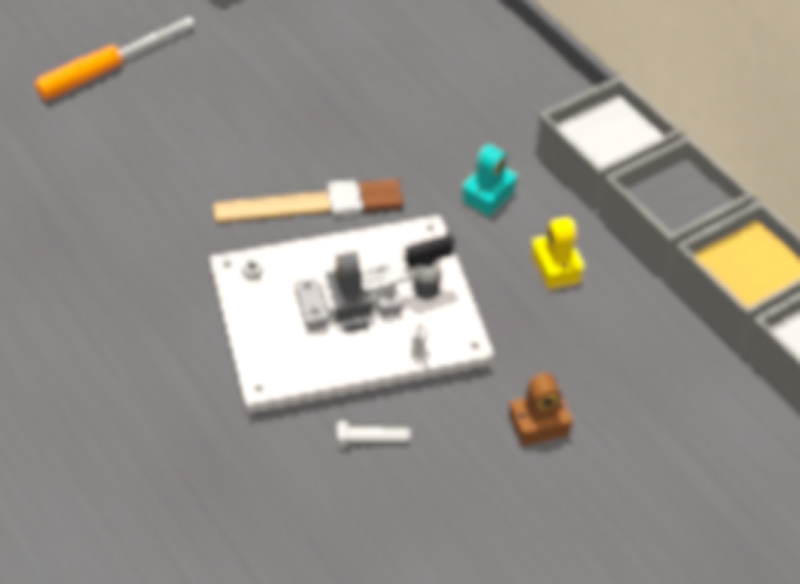

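View pics/top0z.png

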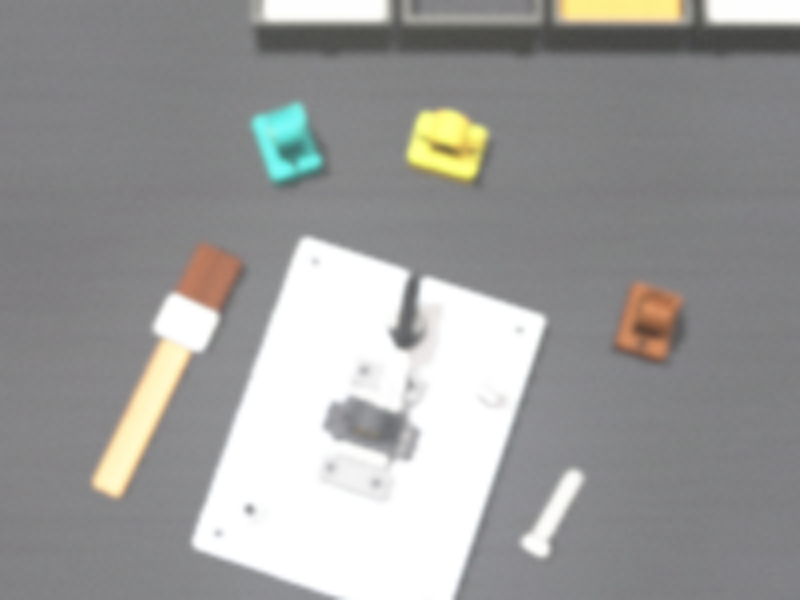

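```bash
cat > h.py <<'E'
import numpy as np, cv2
from scipy.optimize import minimize
from scipy.spatial import ConvexHull
def proj(c,X):
    P=np.atleast_2d(X)@c["R"].T+c["t"]; s=P[:,:2]/P[:,2:]
    r2=(s**2).sum(1,keepdims=True); s=s*(1+c["k1"]*r2)
    return np.c_[s[:,0]*c["mtx"][0,0]+c["mtx"][0,2], s[:,1]*c["mtx"][1,1]+c["mtx"][1,2]]
def unproj(c,px,z):
    d0=np.array([(px[0]-c["mtx"][0,2])/c["mtx"][0,0],(px[1]-c["mtx"][1,2])/c["mtx"][1,1]]); s=d0.copy()
    for _ in range(20): s=d0/(1+c["k1"]*(s@s))
    d=c["R"].T@np.r_[s,1]; o=-c["R"].T@c["t"]
    return o+d*(z-o[2])/d[2]
def box(x0,x1,y0,y1,z0,z1): return np.array([[x,y,z] for x in(x0,x1) for y in(y0,y1) for z in(z0,z1)],float)
def T(p,X):
    X=np.atleast_2d(X).astype(float); c,s=np.cos(p[2]),np.sin(p[2])
    return np.c_[p[0]+c*X[:,0]-s*X[:,1], p[1]+s*X[:,0]+c*X[:,1], X[:,2]]
def knob(a,X): # clamp-local (x away from the tip) -> jig
    return T((78,0,a),X)
def soft(shape,polys,S=8):
    m=np.zeros((shape[0]*S,shape[1]*S),np.uint8)
    for q in polys:
        h=cv2.convexHull(((q+0.5)*S-0.5).astype(np.float32)); cv2.fillPoly(m,[np.round(h).astype(np.int32)],255)
    return cv2.resize(m,(shape[1],shape[0]),interpolation=cv2.INTER_AREA)/255.
E
cat > fit.py <<'E'
from h import *
from station import ctrl,cams
import pickle
C={n:cams.camera(n) for n in("side","top")}
pickle.dump(C,open("C.pkl","wb"))
roi={"side":(205,310,190,272),"top":(228,338,180,298)}
M={}
for n,c in C.items():
    g=c["img"].astype(float).mean(2)
    x0,x1,y0,y1=roi[n]
    m=np.zeros(g.shape,np.uint8); m[y0:y1,x0:x1]=(g[y0:y1,x0:x1]>130)
    m=cv2.morphologyEx(m,cv2.MORPH_CLOSE,np.ones((3,3)))
    k,l,st,_=cv2.connectedComponentsWithStats(m); i=1+np.argmax(st[1:,4]); m=(l==i).astype(np.uint8)
    h=cv2.convexHull(cv2.findContours(m,cv2.RETR_EXTERNAL,cv2.CHAIN_APPROX_NONE)[0][0])
    f=np.zeros_like(m); cv2.fillPoly(f,[h],1); M[n]=f; print(n,st[i],f.sum())
P=box(-118,118,-92,92,8,24)
def cost(p,names=("side","top")):
    e=0
    for n in names:
        x0,x1,y0,y1=roi[n]
        q=proj(C[n],T(p,P))-[x0,y0]
        e+=np.abs(soft((y1-y0,x1-x0),[q])-M[n][y0:y1,x0:x1]).sum()
    return e
p0=np.r_[unproj(C["top"],(283,238),24)[:2],np.radians(-19)]
for names in(("top",),("side",),("side","top")):
    best=None
    r=minimize(cost,p0,args=(names,),method="Nelder-Mead",options=dict(initial_simplex=p0+np.array([[0,0,0],[8,0,0],[0,8,0],[0,0,.08]]),xatol=.02,fatol=.01,maxiter=300))
    print(names,r.x,np.degrees(r.x[2]),r.fun)
p=r.x; np.save("jig.npy",p)
for n,c in C.items():
    im=cv2.resize(c["img"][:,:,::-1],None,fx=6,fy=6,interpolation=cv2.INTER_CUBIC)
    def dr(X,col): cv2.polylines(im,[np.round((proj(c,X)+.5)*6).astype(np.int32)],True,col,1)
    R=lambda x0,x1,y0,y1,z:T(p,np.array([[x0,y0,z],[x1,y0,z],[x1,y1,z],[x0,y1,z]]))
    dr(R(-118,118,-92,92,24),(0,0,255)); dr(R(-10,10,-13,13,94),(0,255,0)); dr(R(-18,18,-24,24,51),(0,255,0))
    B=np.array([[-25,-7,93.5],[25,-7,93.5],[25,7,93.5],[-25,7,93.5]]);F=np.array([[-65,-7,60.5],[0,-7,60.5],[0,7,60.5],[-65,7,60.5]])
    for a,col in((0,(255,0,0)),):
        dr(T(p,knob(a,B)),col);dr(T(p,knob(a,F)),col)
    x0,x1,y0,y1=[v*6 for v in roi[n]]
    cv2.imwrite(f"pics/fit_{n}.png",im[y0:y1,x0:x1][:, :800])
E
python3 fit.py
```

```text
side [ 205  190  105   82 7593] 8601
top [  228   180   110   118 12735] 12941
('top',) [ 5.01374516e+02  2.62163040e+01 -2.26830055e-03] -0.12996404826915833 7537.713725490196
('side',) [ 5.24027942e+02  4.02254013e+00 -2.54266264e-01] -14.56838379527273 4331.235294117647
('side', 'top') [ 5.15033708e+02  2.01371976e+01 -1.62540310e-01] -9.312873757888802 11917.054901960784
```

```bash
sed -i 's/>130/>185/' fit.py; python3 - <<'E'
import pickle;C=pickle.load(open("C.pkl","rb"))
print(C["top"]["img"].mean(2)[236,225:345:3].astype(int)); print(C["side"]["img"].mean(2)[240,205:320:3].astype(int))
E
python3 fit.py
```

```text
[235 193 137 138 139 141 144 146 252 255 255 255 255 255 255 229 160 144
 139 148 122 117 169 238 255 255 255 255 255 255 255 148 144 142 140 140
 138 137 135 135]
[132 134 133 135 135 136 138 255 255 255 255 255 255 255 255 255 255 255
 255 255 255 255 255 255 255 255 232 164 250 255 255 255 255 248 249 133
 132 130 131]
side [ 218  200   92   62 3308] 4053
top [ 238  189   88   99 5244] 5643
('top',) [ 5.52873736e+02  2.86365114e+01 -3.24506666e-01] -18.592862375226744 334.0745098039216
('side',) [ 5.53209966e+02  3.46787548e+01 -3.27039374e-01] -18.737975857612607 136.87843137254902
('side', 'top') [ 5.52115812e+02  3.25682832e+01 -3.31740825e-01] -19.007349172311933 522.3921568627451
```

View pics/fit_side.png

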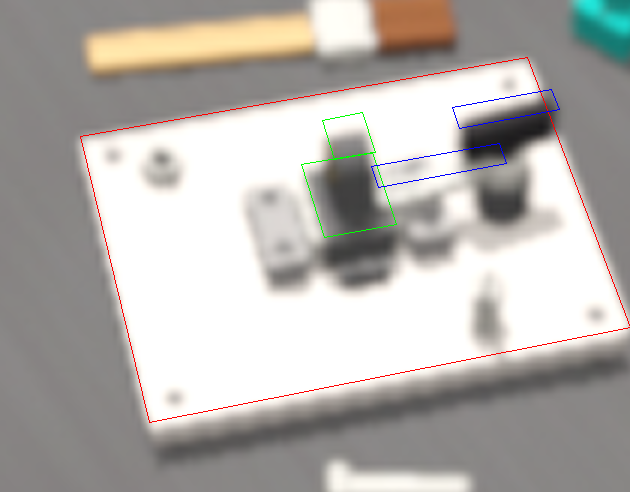

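View pics/fit_top.png

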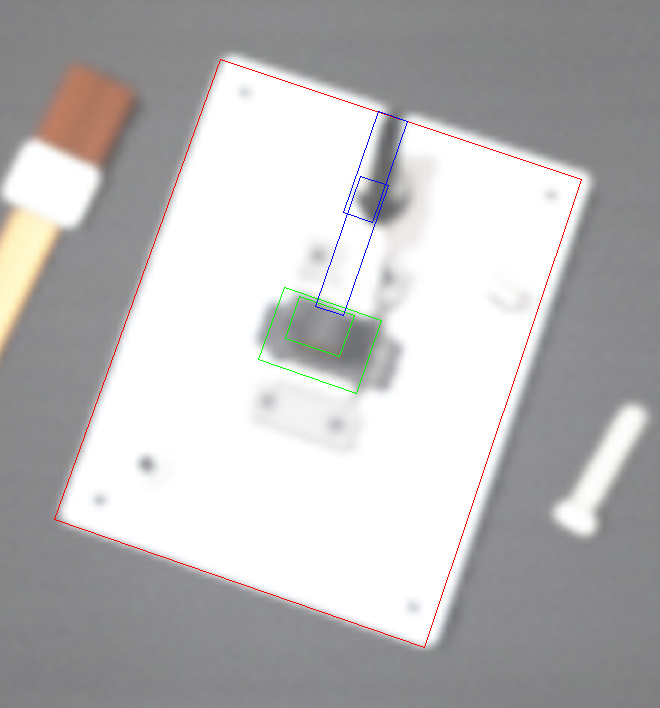

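```bash
cat > dots.py <<'E'
from h import *
import pickle
C=pickle.load(open("C.pkl","rb"))
for n in C: print(n,-C[n]["R"].T@C[n]["t"])
# approx dot positions in px
D={"side":[(205+112/6,190+155/6),(205+510/6,190+84/6),(205+596/6,190+315/6),(205+174/6,190+398/6)],
   "top":[(228+100/6,180+499/6),(228+245/6,180+92/6),(228+550/6,180+195/6),(228+413/6,180+606/6)]}
for n in C:
    g=C[n]["img"].astype(float).min(2); pts=[]
    for u,v in D[n]:
        u0,v0=int(round(u-.5)),int(round(v-.5)); w=255-g[v0-2:v0+3,u0-2:u0+3]; w=np.clip(w-np.percentile(w,30),0,None)
        yy,xx=np.mgrid[v0-2:v0+3,u0-2:u0+3]; q=((w*xx).sum()/w.sum(),(w*yy).sum()/w.sum())
        pts.append(unproj(C[n],q,24)[:2])
    pts=np.array(pts); print(n,pts.round(1).tolist(),pts.mean(0))
    for a,b in((0,1),(3,2),(3,0),(2,1)): d=pts[b]-pts[a]; print(np.degrees(np.arctan2(d[1],d[0])).round(2),np.hypot(*d).round(1))
E
python3 dots.py
```

```text
side [  35.26660514 -778.67868029 1178.55300001]
top [ 365.63556322   26.3645065  1359.81073244]
side [[478.4, 139.4], [674.5, 67.0], [624.3, -77.6], [427.3, -10.7]] [551.12482633  29.52450365]
-20.26 209.0
-18.77 208.0
71.2 158.5
70.87 153.1
top [[479.6, 136.4], [676.8, 68.9], [626.1, -78.7], [429.4, -11.2]] [552.9724704   28.84354369]
-18.89 208.4
-18.94 208.0
71.19 155.9
71.04 156.1
```

```bash
cat > ang.py <<'E'
from h import *
import pickle,sys
C=pickle.load(open("C.pkl","rb"))
p=np.array([552.4,29.1,np.radians(-18.9)]); np.save("jig.npy",p)
roi={"side":(205,310,190,272),"top":(228,338,180,298)}
B=box(-25,25,-7,7,67.5,93.5)
kr={"side":(275,302,200,222),"top":(284,304,193,220)}
for n in C:
    x0,x1,y0,y1=kr[n]; g=C[n]["img"].astype(float).max(2)[y0:y1,x0:x1]; w=np.clip((200-g)/160,0,1)
    best=[]
    for a in np.arange(-.35,.5,.01):
        m=soft(g.shape,[proj(C[n],T(p,knob(a,B)))-[x0,y0]]); best.append((np.abs(m-w).sum(),a))
    best.sort(); print(n,best[:3]); 
a=float(sys.argv[1]) if len(sys.argv)>1 else best[0][1]
for n,c in C.items():
    im=cv2.resize(c["img"][:,:,::-1],None,fx=6,fy=6,interpolation=cv2.INTER_CUBIC)
    def dr(X,col): cv2.polylines(im,[np.round((proj(c,X)+.5)*6).astype(np.int32)],True,col,1)
    R=lambda x0,x1,y0,y1,z:T(p,np.array([[x0,y0,z],[x1,y0,z],[x1,y1,z],[x0,y1,z]]))
    dr(R(-118,118,-92,92,24),(0,0,255)); dr(R(-10,10,-13,13,81),(0,255,0)); dr(R(-18,18,-24,24,51),(0,255,0))
    Bt=np.array([[-25,-7,93.5],[25,-7,93.5],[25,7,93.5],[-25,7,93.5]]);F=np.array([[-65,-7,60.5],[0,-7,60.5],[0,7,60.5],[-65,7,60.5]])
    dr(T(p,knob(a,Bt)),(255,0,0));dr(T(p,knob(a,F)),(255,0,0)); Bt[:,2]=67.5; dr(T(p,knob(a,Bt)),(255,0,255))
    dr(T(p,knob(1.2,np.array([[-69,-8,56],[-85,-8,56],[-85,8,56],[-69,8,56]]))),(0,128,255))
    x0,x1,y0,y1=[v*6 for v in roi[n]]
    cv2.imwrite(f"pics/fit2_{n}.png",im[y0:y1,x0:x1][:600])
E
python3 ang.py
```

```text
side [(np.float64(103.90061274509804), np.float64(0.48000000000000076)), (np.float64(104.19497549019607), np.float64(0.45000000000000073)), (np.float64(104.32193627450981), np.float64(0.46000000000000074))]
top [(np.float64(104.08333333333334), np.float64(0.24000000000000055)), (np.float64(104.16544117647061), np.float64(0.26000000000000056)), (np.float64(104.25661764705883), np.float64(0.25000000000000056))]
```

View pics/fit2_side.png

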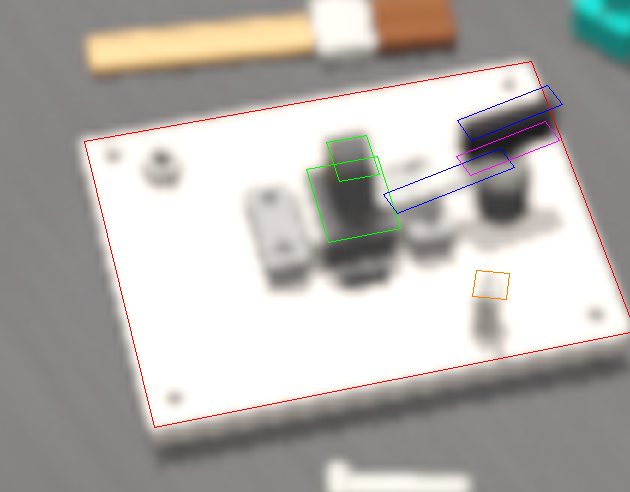

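View pics/fit2_top.png

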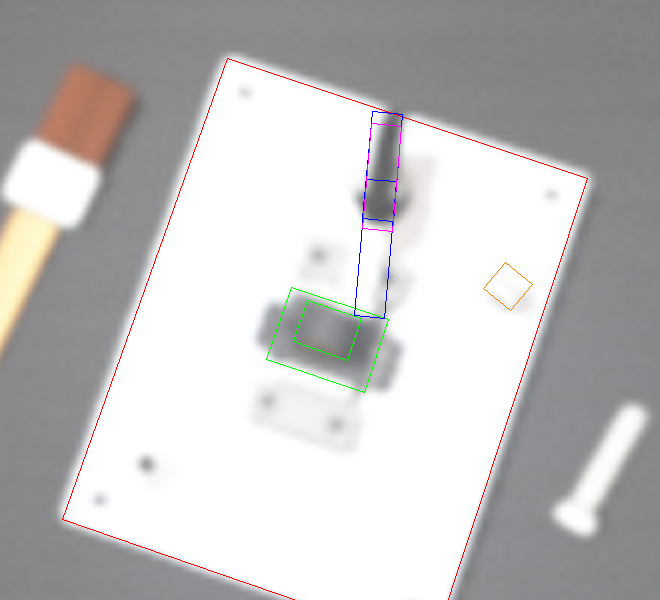

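```bash
python3 - <<'E'
import pickle,cv2,numpy as np
C=pickle.load(open("C.pkl","rb"))
o=[]
for n,(x,y) in {"side":(260,195),"top":(268,190)}.items():
    o.append(cv2.resize(C[n]["img"][y:y+44,x:x+40,::-1],None,fx=10,fy=10,interpolation=cv2.INTER_CUBIC))
o=np.hstack(o); cv2.imwrite("pics/z1.png",o)
print(C["side"]["img"].max(2)[202:226,272:302]); print(C["top"]["img"].max(2)[192:222,282:306])
E
```

```text
[[148 155 165 175 181 186 197 208 220 233 240 244 248 254 255 255 255 248
  248 255 255 235 186 146 137 137 138 138 138 138]
 [195 206 220 233 238 241 244 248 254 255 255 255 255 255 255 255 248 223
  227 254 255 252 212 159 138 136 137 138 138 139]
 [243 247 253 255 255 255 255 255 255 255 255 255 255 255 255 255 243 215
  221 252 255 255 225 168 138 136 137 137 138 139]
 [255 255 255 255 255 255 255 255 255 255 255 255 255 255 255 255 255 246
  245 255 255 254 220 161 131 133 135 137 138 139]
 [255 255 255 255 255 255 255 255 255 255 255 255 255 255 255 255 255 254
  243 235 229 218 183 130 112 124 132 136 136 138]
 [255 255 255 255 255 255 255 255 255 255 255 255 255 255 252 241 232 221
  200 178 159 141 114  87  87 107 126 134 136 137]
 [255 255 255 255 255 255 255 255 255 255 255 248 237 227 210 188 166 147
  123 103  87  75  67  64  68  93 121 133 135 136]
 [255 255 255 255 255 255 255 255 255 249 229 203 179 158 134 112  95  81
   72  67  61  57  51  47  58  92 121 133 136 136]
 [255 255 255 255 255 255 255 255 255 221 172 130 107  91  78  70  66  60
   56  51  45  41  38  37 
[... 4231 characters left out ...]
55 255 255 254 246 186 124 104 103 107 122 155 195 224 234 238 245
  253 255 255 255 255 255]
 [255 255 255 255 255 252 224 155 124 119 130 160 193 222 232 237 240 247
  254 255 255 255 255 255]
 [255 255 255 255 255 254 246 223 195 181 182 204 224 233 237 237 243 251
  254 255 255 255 255 255]
 [255 255 255 255 255 254 254 252 249 239 226 227 234 237 238 239 245 253
  255 255 255 255 255 255]
 [253 254 254 255 255 255 255 255 254 251 238 234 236 237 237 241 248 254
  255 255 255 255 255 255]
 [244 248 251 253 254 255 255 255 255 253 243 236 237 238 240 245 252 255
  255 255 255 255 255 255]
 [230 239 244 247 253 255 255 255 255 253 243 236 238 243 247 251 254 255
  255 255 255 255 255 255]]
```

View pics/z1.png

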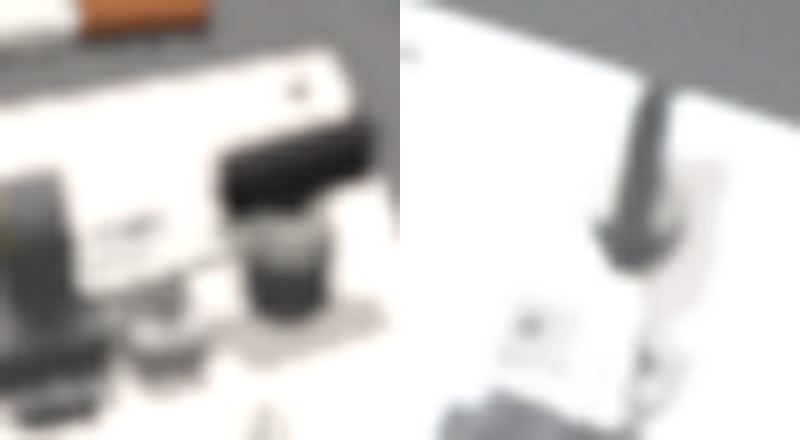

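step_arm(motion=[[[0, 0, 0.33, 2.27, -2.85, -0.3, 5], [0, 0, 0.33, 2.27, -2.85, -0.3, 5], [0, 0, 0.33, 2.27, -2.85, -0.3, 5], [0, 0, 0.33, 2.27, -2.85, -0.3, 5], [0, 0, 0.33, 2.27, -2.85, -0.3, 5], [0, 0, 0.33, 2.27, -2.85, -0.3, 5], [0, 0, 0.33, 2.27, -2.85, -0.3, 5], [0, 0, 0.33, 2.27, -2.85, -0.3, 5], [0, 0, 0.33, 2.27, -2.85, -0.3, 5], [0, 0, 0.33, 2.27, -2.85, -0.3, 5]]], force=25)

```text
t: 1.9
position: [399.7, 288.5, 201.4]
eef_rot: [-0.0, 0.993, -0.116, 0.0]
wrist_force: [0.4, 0.6, 0.3]
width: 50.1
```

step_arm(motion=[[[0, 0, 0.33, 2.27, -2.85, -0.3, 5], [0, 0, 0.33, 2.27, -2.85, -0.3, 5], [0, 0, 0.33, 2.27, -2.85, -0.3, 5], [0, 0, 0.33, 2.27, -2.85, -0.3, 5], [0, 0, 0.33, 2.27, -2.85, -0.3, 4], [0, 0, 0.33, 2.27, -2.85, -0.3, 4], [0, 0, 0.33, 2.27, -2.85, -0.3, 4], [0, 0, 0.33, 2.27, -2.85, -0.3, 4], [0, 0, 0.33, 2.27, -2.85, -0.3, 4], [0, 0, 0.33, 2.27, -2.85, -0.3, 4]]])

```text
t: 2.9
position: [626.8, 3.5, 171.2]
eef_rot: [0.0, 0.996, -0.088, 0.0]
wrist_force: [0.7, 0.1, -0.3]
width: 40.4
```

```bash
cat > st.py <<'E'
from station import ctrl
import numpy as np
from scipy.spatial.transform import Rotation as R
np.set_printoptions(precision=2,suppress=True)
s=ctrl.read_state(); q=s["eef_rot"]; m=R.from_quat([q[1],q[2],q[3],q[0]]).as_matrix()
print("t",s["t"],"pos",s["position"],"w",s["width"],"F",s["wrist_force"],"M",s["wrist_torque"],"q",s["joint_positions"])
print("yaw y-axis",np.degrees(np.arctan2(m[1,1],m[0,1])),"toolz",m[:,2])
p=np.load("jig.npy"); c,sn=np.cos(p[2]),np.sin(p[2]); d=s["position"][:2]-p[:2]
print("in jig",c*d[0]+sn*d[1],-sn*d[0]+c*d[1],"tool y in jig",np.degrees(np.arctan2(m[1,1],m[0,1])-p[2]))
E
python3 st.py
```

```text
t 2.9 pos [626.83   3.46 171.17] w 40.44392518011442 F [ 0.71  0.13 -0.28] M [ 0.07 -0.03  0.04] q [ 0.32  0.11  0.05  0.   -1.51  1.07]
yaw y-axis -100.047945516736 toolz [ 0. -0. -1.]
in jig 78.72208796235041 -0.1450173836880424 tool y in jig -81.147945516736
```

step_arm(motion=[[[0, 0, 0, 0, 0, -2, 4], [0, 0, 0, 0, 0, -2, 4], [0, 0, 0, 0, 0, -2, 4], [0, 0, 0, 0, 0, -1.5, 4]]])

```text
t: 3.3
position: [625.6, 4.6, 94.6]
eef_rot: [0.0, 0.996, -0.088, -0.001]
wrist_force: [-0.4, 0.2, 0.2]
width: 40.0
```

```bash
cat > look.py <<'E'
import sys,pickle,cv2,numpy as np
from h import *
from station import ctrl,cams
tag=sys.argv[1]; C={}; o=[]
for n,(x,y) in {"side":(240,180),"top":(255,178)}.items():
    c=cams.camera(n); C[n]=c
    o.append(cv2.resize(c["img"][y:y+75,x:x+66,::-1],None,fx=6,fy=6,interpolation=cv2.INTER_CUBIC))
pickle.dump(C,open("C.pkl","wb")); cv2.imwrite(f"pics/{tag}.png",np.hstack(o))
E
python3 look.py a1; python3 st.py
```

```text
t 3.4 pos [624.66   4.68  93.48] w 39.97100946271606 F [-0.32  0.01 -0.23] M [-0.05  0.04  0.07] q [ 0.33  0.14 -0.06 -0.   -1.37  1.07]
yaw y-axis -100.06860475890493 toolz [-0. -0. -1.]
in jig 76.27337116450182 0.29829250933612883 tool y in jig -81.16860475890493
```

View pics/a1.png

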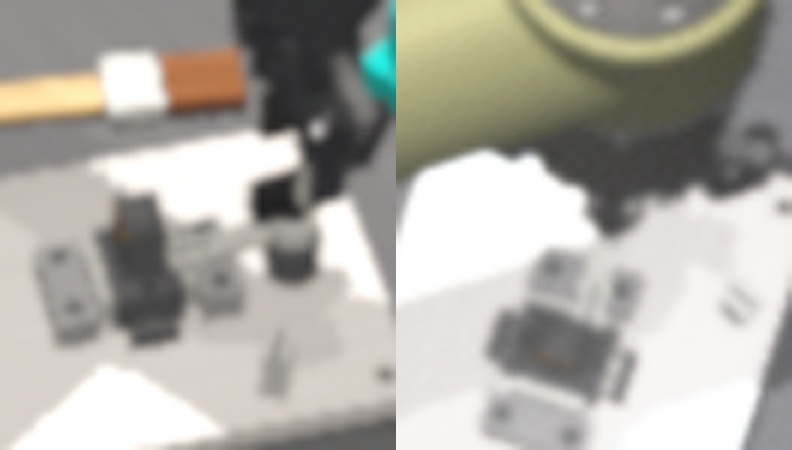

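```bash
cat > ov.py <<'E'
import sys,pickle
from h import *
tag=sys.argv[1]; a=float(sys.argv[2]); p=np.load("jig.npy")
C=pickle.load(open("C.pkl","rb")); o=[]
S=8
for n,(x,y) in {"side":(240,195),"top":(262,200)}.items():
    c=C[n]; im=cv2.resize(c["img"][y:y+60,x:x+50,::-1],None,fx=S,fy=S,interpolation=cv2.INTER_CUBIC)
    def dr(X,col): cv2.polylines(im,[np.round((proj(c,X)+.5-[x,y])*S).astype(np.int32)],True,col,1)
    Q=lambda x0,x1,y0,y1,z:np.array([[x0,y0,z],[x1,y0,z],[x1,y1,z],[x0,y1,z]],float)
    J=lambda *v:T(p,Q(*v))
    dr(J(-118,118,-92,92,24),(0,0,255)); dr(J(-10,10,-13,13,81),(0,255,0)); dr(J(-18,18,-24,24,51),(0,255,0))
    dr(J(18,48,-18,18,44),(255,255,0)); dr(J(-48,-18,-18,18,44),(255,255,0)); dr(J(-18,18,27,35,36),(255,255,0)); dr(J(-18,18,-35,-27,36),(255,255,0))
    dr(T(p,knob(a,Q(-25,25,-7,7,93.5))),(255,0,0)); dr(T(p,knob(a,Q(-65,0,-7,7,60.5))),(255,0,255))
    dr(T(p,knob(1.2,Q(-84,-70,-8,8,56))),(0,128,255))
    o.append(im)
cv2.imwrite(f"pics/{tag}.png",np.hstack(o))
E
python3 ov.py a1o 0.155
```

```text
(no output)
```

View pics/a1o.png

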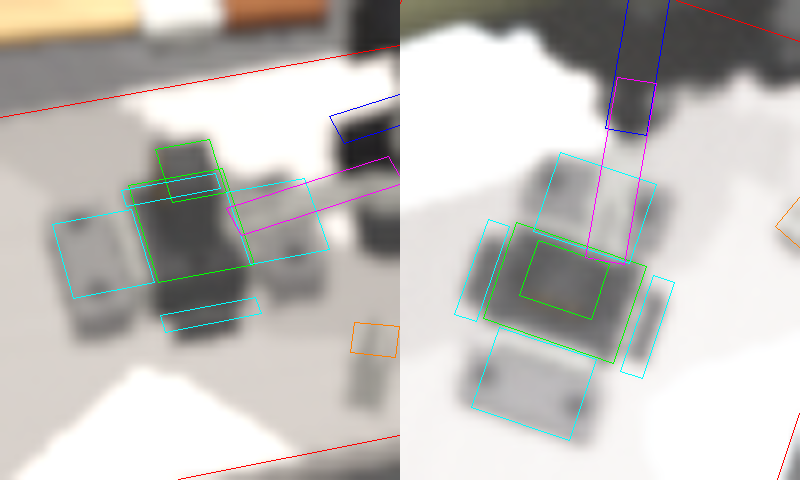

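step_arm(motion=[[[0, 0, 0, 0.1, 0, -1.4, 3], [0, 0, 0, 0.1, 0, -1.3, 2.4], [0, 0, 0, 0, 0, 0, 2.0], [0, 0, 0, 0, 0, 0, 2.0]]], force=20)

```text
t: 3.8
position: [627.9, 4.7, 69.1]
eef_rot: [0.0, 0.996, -0.088, -0.0]
wrist_force: [0.3, 0.4, 0.9]
width: 19.9
```

```bash
python3 look.py a2; python3 ov.py a2o 0.155; python3 st.py
```

```text
t 3.9 pos [628.42   4.83  70.03] w 19.632358595932036 F [-0.6   0.15  0.43] M [-0.   -0.07 -0.01] q [ 0.33  0.15 -0.09  0.   -1.33  1.07]
yaw y-axis -100.05159544529064 toolz [ 0. -0. -1.]
in jig 79.77854888096819 1.663539755385898 tool y in jig -81.15159544529064
```

View pics/a2o.png

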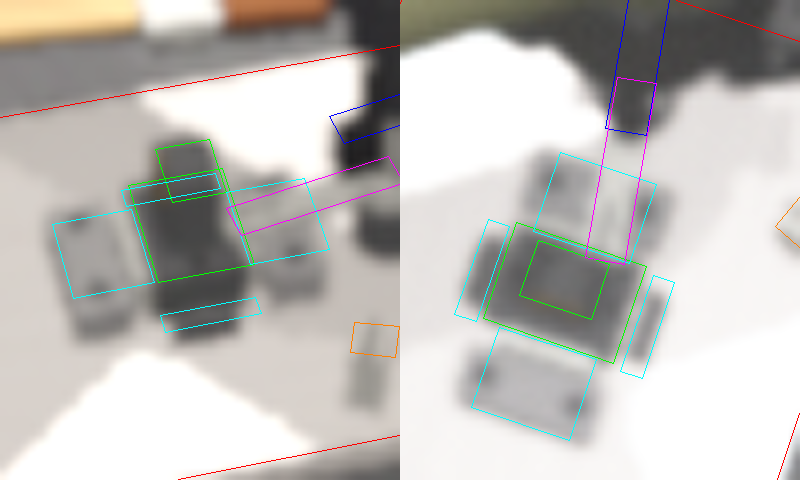

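step_arm(motion=[[[0, 0, 0, -0.15, -0.1, -0.3, 2.0], [0, 0, 0, 0, 0, 0, 1.8], [0, 0, 0, 0, 0, 0, 1.6], [0, 0, 0, 0, 0, 0, 1.6]]])

```text
t: 4.3
position: [626.6, 3.8, 66.5]
eef_rot: [0.0, 0.996, -0.088, 0.0]
wrist_force: [-0.0, -0.7, -0.2]
width: 16.0
```

```bash
python3 st.py
```

```text
t 4.3 pos [626.56   3.77  66.45] w 16.03768645955527 F [-0.04 -0.74 -0.16] M [-0.05 -0.03  0.02] q [ 0.33  0.15 -0.1   0.   -1.32  1.07]
yaw y-axis -100.06197131742921 toolz [ 0. -0. -1.]
in jig 78.36783819674017 0.06195887410284939 tool y in jig -81.16197131742922
```

step_arm(motion=[[[0, 0, 0, 0, 0, 0, 1.5], [0, 0, 0, 0, 0, 0, 1.45], [0, 0, 0, 0, 0, 0, 1.4]]])

```text
t: 4.6
position: [626.5, 3.7, 66.4]
eef_rot: [0.0, 0.996, -0.088, 0.0]
wrist_force: [-0.3, -1.3, -0.3]
width: 14.2
```

```bash
python3 st.py
```

```text
t 4.6 pos [626.54   3.71  66.41] w 14.204247662783038 F [-0.26 -1.26 -0.31] M [-0.17  0.12 -0.09] q [ 0.33  0.15 -0.1   0.   -1.32  1.07]
yaw y-axis -100.07202443289502 toolz [ 0. -0. -1.]
in jig 78.37056756451098 -0.0024433134589401106 tool y in jig -81.17202443289501
```

step_arm(motion=[[[0, 0, 0, 0, 0, 0, 1.2], [0, 0, 0, 0, 0, 0, 1.2], [0, 0, 2, 0, 0, 0, 1.2], [0, 0, 4, 0, 0, 0, 1.2], [0, 0, 4, 0, 0, 0, 1.2], [0, 0, 4, 0, 0, 0, 1.2], [0, 0, 4, 0, 0, 0, 1.2], [0, 0, 4, 0, 0, 0, 1.2], [0, 0, 4, 0, 0, 0, 1.2], [0, 0, 2, 0, 0, 0, 1.2]]], force=30)

```text
t: 5.6
position: [626.6, 4.4, 66.5]
eef_rot: [-0.0, 0.988, 0.157, 0.0]
wrist_force: [-1.1, 2.9, 1.9]
width: 13.2
```

```bash
python3 st.py
```

```text
t 5.6 pos [626.58   4.45  66.5 ] w 13.215857178571046 F [-1.12  2.88  1.92] M [ 0.62  0.32 -0.11] q [ 0.33  0.15 -0.1  -0.   -1.32  1.56]
yaw y-axis -71.90657012401182 toolz [ 0.  0. -1.]
in jig 78.16476864830695 0.7046517577182669 tool y in jig -53.00657012401182
```

step_arm(motion=[[[0, 0, 2, 0, 0, 0, 1.2], [0, 0, 4, 0, 0, 0, 1.2], [0, 0, 5, 0, 0, 0, 1.2], [0, 0, 5, 0, 0, 0, 1.2], [0, 0, 5, 0, 0, 0, 1.2], [0, 0, 5, 0, 0, 0, 1.2], [0, 0, 4, 0, 0, 0, 1.2], [0, 0, 1.9, 0, 0, 0, 1.2], [0, 0, 0, 0, 0, 0, 1.2], [0, 0, 0, 0, 0, 0, 1.2]]])

```text
t: 6.6
position: [626.1, 5.1, 66.4]
eef_rot: [-0.001, 0.907, 0.422, 0.0]
wrist_force: [-3.8, 4.4, 3.1]
width: 13.8
```

```bash
python3 look.py b1; python3 ov.py b1o 1.2; python3 st.py
```

```text
t 6.7 pos [626.05   5.08  66.44] w 13.408523226269878 F [-4.4   4.14  3.68] M [1.4  1.24 0.06] q [ 0.33  0.15 -0.1  -0.   -1.32  2.12]
yaw y-axis -40.10678000281252 toolz [-0.  0. -1.]
in jig 77.45880245154748 1.1347158601208953 tool y in jig -21.206780002812522
```

View pics/b1o.png

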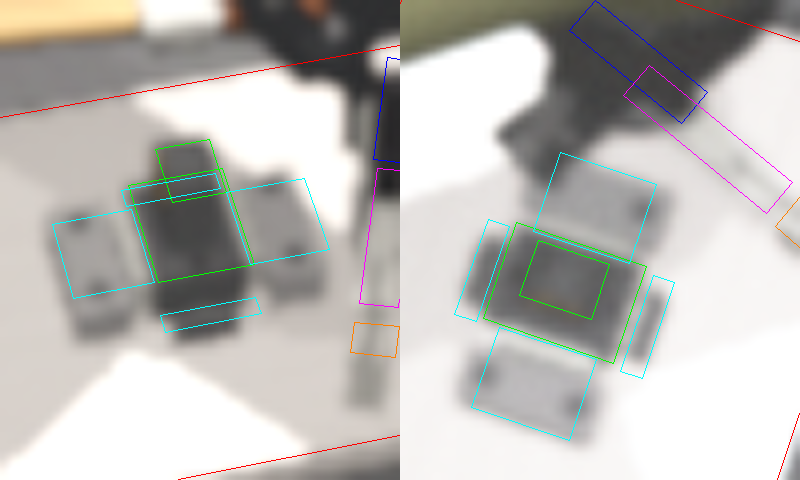

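View pics/b1.png

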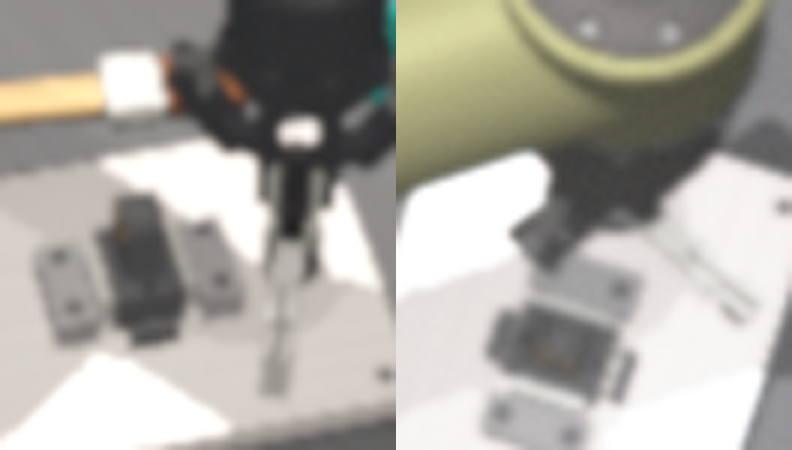

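step_arm(motion=[[[0, 0, 0, 0, 0, 0, 1.6], [0, 0, 0, 0, 0, 0, 2.5], [0, 0, 0, 0, 0, 0, 4], [0, 0, 0, 0, 0, 0, 4], [0, 0, 0, 0, 0, 1.5, 4], [0, 0, 0, 0, 0, 3, 4], [0, 0, 0, 0, 0, 3, 4], [0, 0, 0, 0, 0, 3, 4]]])

```text
t: 7.5
position: [626.6, 3.5, 173.9]
eef_rot: [0.0, 0.907, 0.421, 0.001]
wrist_force: [1.0, -0.9, -0.4]
width: 39.9
```

```bash
python3 look.py b2;  python3 st.py; python3 - <<'E'
import numpy as np
s=np.load("jig.npy"); print(s)
E
```

```text
t 7.6 pos [628.79   3.49 178.69] w 40.12280396980824 F [-0.1   0.07  0.16] M [ 0.02 -0.03  0.06] q [ 0.32  0.11  0.06  0.   -1.51  2.12]
yaw y-axis -40.16503077573167 toolz [ 0.01  0.   -1.  ]
in jig 80.56345847828071 0.514285876728156 tool y in jig -21.265030775731677
[ 5.52400000e+02  2.91000000e+01 -3.29867229e-01]
```

View pics/b2.png

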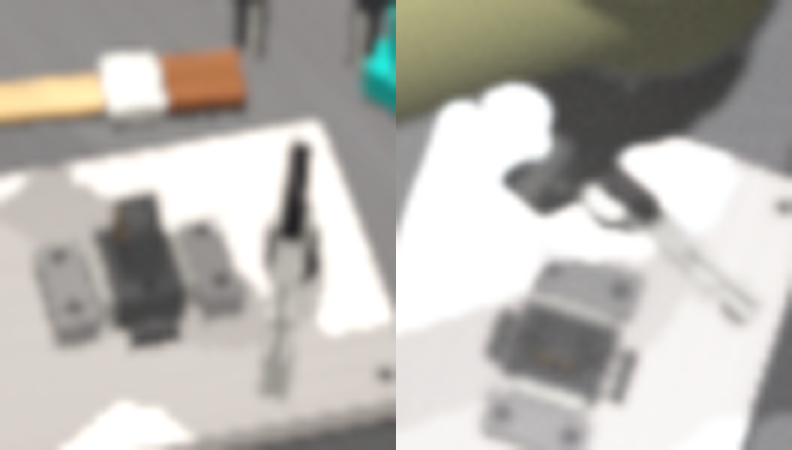

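```bash
python3 - <<'E'
import pickle
from h import *
C=pickle.load(open("C.pkl","rb")); o=[]
p=np.load("jig.npy")
for n,(x,y) in {"side":(272,198),"top":(290,204)}.items():
    c=C[n];S=16
    im=cv2.resize(c["img"][y:y+36,x:x+25,::-1],None,fx=S,fy=S,interpolation=cv2.INTER_CUBIC)
    im=cv2.convertScaleAbs(im,alpha=1.6,beta=-150) if n=="top" else im
    for a in (1.15,1.2,1.25):
        q=proj(c,T(p,knob(a,np.array([[-68,0,60.5],[-10,0,60.5]]))))
        q=np.round((q+.5-[x,y])*S).astype(int); cv2.line(im,tuple(map(int,q[0])),tuple(map(int,q[1])),(0,0,255) if a==1.2 else (255,0,0),1)
    q=proj(c,T(p,knob(1.2,np.array([[-83,0,56],[-71,0,56]])))); q=np.round((q+.5-[x,y])*S).astype(int); cv2.line(im,tuple(map(int,q[0])),tuple(map(int,q[1])),(0,255,0),1)
    o.append(im)
cv2.imwrite("pics/b2z.png",np.hstack(o))
E
```

```text
(no output)
```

View pics/b2z.png

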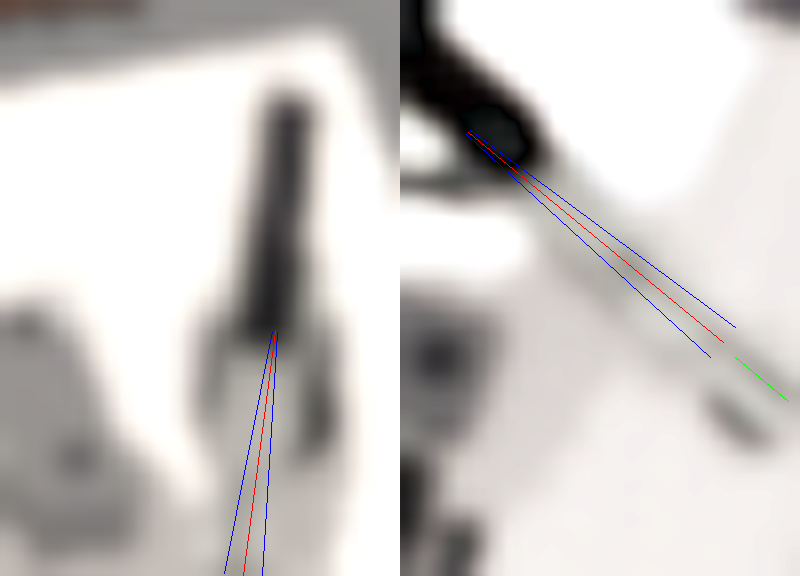

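```bash
python3 - <<'E'
import pickle
from h import *
C=pickle.load(open("C.pkl","rb")); o=[]
p=np.load("jig.npy")
c=C["side"];S=12;x,y=270,204
im=cv2.resize(c["img"][y:y+45,x:x+33,::-1],None,fx=S,fy=S,interpolation=cv2.INTER_CUBIC)
im0=cv2.convertScaleAbs(im,alpha=1.8,beta=-150)
im=im0.copy()
for a in (1.15,1.2,1.25):
        q=proj(c,T(p,knob(a,np.array([[-68,0,60.5],[-10,0,60.5]]))))
        q=np.round((q+.5-[x,y])*S).astype(int); cv2.line(im,tuple(map(int,q[0])),tuple(map(int,q[1])),(0,0,255) if a==1.2 else (255,0,0),1)
q=proj(c,T(p,knob(1.2,np.array([[-83,0,56],[-71,0,56]])))); q=np.round((q+.5-[x,y])*S).astype(int); cv2.line(im,tuple(map(int,q[0])),tuple(map(int,q[1])),(0,255,0),1)
cv2.imwrite("pics/b2y.png",np.hstack([im0,im]))
E
```

```text
(no output)
```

View pics/b2y.png

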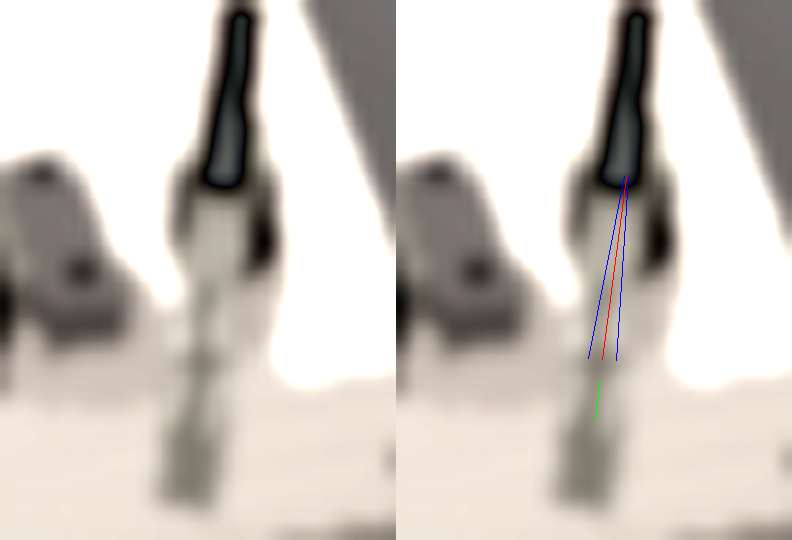

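step_arm(motion=[[[0, 0, -7.5, -0.8, 0.3, 0, 5], [0, 0, -7.5, -0.8, 0.3, 0, 5], [0, 0, -7.5, -0.9, 0.3, 0, 5], [0, 0, -7.5, -0.9, 0.3, -0.5, 5], [0, 0, -7.5, -0.9, 0.3, -0.5, 5], [0, 0, -7.5, -0.9, 0.3, -0.5, 5], [0, 0, -7.5, -0.8, 0.3, -1, 5], [0, 0, -7.5, -0.8, 0.3, -1, 5], [0, 0, -7.5, -0.7, 0.2, -1, 5], [0, 0, -1.2, 0, 0, -1, 5]]])

```text
t: 8.6
position: [551.4, 30.0, 117.0]
eef_rot: [-0.0, 0.986, -0.165, 0.001]
wrist_force: [-0.1, -0.1, -0.0]
width: 49.6
```

step_arm(motion=[[[0, 0, 0, 0, 0, -1, 5], [0, 0, 0, 0, 0, 0, 5]]])

```text
t: 8.8
position: [551.0, 29.6, 104.7]
eef_rot: [0.0, 0.987, -0.163, -0.001]
wrist_force: [0.0, -0.6, 0.9]
width: 49.8
```

```bash
python3 st.py
```

```text
t 8.8 pos [550.96  29.57 104.67] w 49.76590892129343 F [ 0.02 -0.61  0.88] M [-0.   -0.03 -0.03] q [ 0.42 -0.06 -0.25 -0.   -1.39  0.83]
yaw y-axis -108.7310514256667 toolz [-0. -0. -1.]
in jig -1.510459577098693 -0.021333696859580753 tool y in jig -89.8310514256667
```

step_arm(motion=[[[0, 0, 0, 0, 0, -1.5, 5], [0, 0, 0, 0, 0, -1.5, 5], [0, 0, 0, 0, 0, -1.2, 4.5], [0, 0, 0, 0, 0, -0.8, 4], [0, 0, 0, 0, 0, 0, 3.5], [0, 0, 0, 0, 0, 0, 3.0], [0, 0, 0, 0, 0, 0, 3.0]]], force=20)

```text
t: 9.5
position: [552.0, 29.9, 57.1]
eef_rot: [-0.0, 0.987, -0.164, 0.001]
wrist_force: [0.3, -0.3, -0.3]
width: 30.0
```

```bash
python3 st.py; python3 look.py c1; python3 ov.py c1o 1.2
```

```text
t 9.5 pos [552.    29.9   57.07] w 29.95999139591183 F [ 0.29 -0.3  -0.26] M [ 0.01 -0.03 -0.03] q [ 0.42 -0.04 -0.31  0.   -1.29  0.82]
yaw y-axis -108.85004446442325 toolz [ 0.  0. -1.]
in jig -0.639026476571436 0.6297560292386255 tool y in jig -89.95004446442326
```

View pics/c1.png

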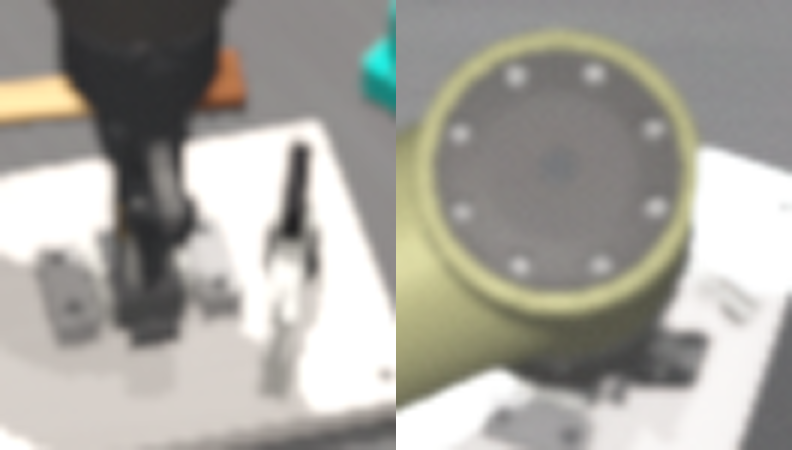

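step_arm(motion=[[[0, 0, 0, -0.02, -0.05, -0.3, 3.0], [0, 0, 0, 0, 0, 0, 2.8], [0, 0, 0, 0, 0, 0, 2.7], [0, 0, 0, 0, 0, 0, 2.7]]])

```text
t: 10.0
position: [551.3, 29.3, 53.3]
eef_rot: [0.0, 0.986, -0.164, 0.0]
wrist_force: [0.0, -0.2, 0.1]
width: 26.9
```

```bash
python3 st.py
```

```text
t 10.0 pos [551.34  29.31  53.31] w 26.937063797625285 F [ 0.03 -0.23  0.15] M [-0.02  0.01  0.04] q [ 0.42 -0.03 -0.32  0.   -1.29  0.82]
yaw y-axis -108.85817860517479 toolz [ 0. -0. -1.]
in jig -1.0724648828674637 -0.14697245350326218 tool y in jig -89.95817860517478
```

Centred with no contact. Now grip.

step_arm(motion=[[[0, 0, 0, 0, 0, 0, 2.6], [0, 0, 0, 0, 0, 0, 2.5], [0, 0, 0, 0, 0, 0, 2.3], [0, 0, 0, 0, 0, 0, 2.3]]], force=30)

```text
t: 10.4
position: [551.4, 29.5, 53.4]
eef_rot: [-0.0, 0.986, -0.164, 0.0]
wrist_force: [-0.1, 1.2, 1.4]
width: 25.5
```

```bash
python3 st.py
```

```text
t 10.4 pos [551.42  29.48  53.42] w 25.52022210231093 F [-0.1   1.15  1.45] M [ 0.51  0.09 -0.09] q [ 0.42 -0.03 -0.32 -0.   -1.29  0.82]
yaw y-axis -108.85397918984573 toolz [ 0.  0. -1.]
in jig -1.0510398352070716 0.04375341663342641 tool y in jig -89.95397918984574
```

step_arm(motion=[[[0, 0, 0, 0, 0, 0, 2.2], [0, 0, 0, 0, 0, 0, 2.2], [1.04, -0.36, 0, -0.012, -0.035, 0.02, 2.2], [1.04, -0.36, 0, -0.012, -0.035, 0.02, 2.2], [1.04, -0.36, 0, -0.012, -0.035, 0.02, 2.2], [1.04, -0.36, 0, -0.012, -0.035, 0.02, 2.2], [1.04, -0.36, 0, -0.012, -0.035, 0.02, 2.2]]], force=80)

```text
t: 11.1
position: [550.7, 27.4, 53.9]
eef_rot: [-0.048, 0.985, -0.164, 0.008]
wrist_force: [2.5, 1.3, -1.9]
width: 24.9
```

```bash
cat > rs.py <<'E'
from station import ctrl
import numpy as np
from scipy.spatial.transform import Rotation as R
s=ctrl.read_state(); q=s["eef_rot"]; m=R.from_quat([q[1],q[2],q[3],q[0]])
p=np.load("jig.npy"); th=p[2]; J=R.from_euler("z",th).as_matrix()
M=J.T@m.as_matrix(); tz=-M[:,2]
d=J.T@(s["position"]-[p[0],p[1],0])
np.set_printoptions(precision=2,suppress=True)
b=d+ -tz*27
print("t",round(s["t"],2),"w",round(s["width"],1),"tilt(+=top to -y) deg",np.degrees(np.arctan2(-tz[1],tz[2])).round(2),"x-tilt",np.degrees(np.arctan2(tz[0],tz[2])).round(2),"TCP jig",d,"F jig",J.T@s["wrist_force"],"M jig",J.T@s["wrist_torque"],"est block bottom(if z0 53.4)",b)
E
python3 rs.py
```

```text
t 11.1 w 24.9 tilt(+=top to -y) deg 5.6 x-tilt -0.02 TCP jig [-1.1  -2.12 53.93] F jig [ 1.95  2.09 -1.95] M jig [ 0.22 -0.49 -0.03] est block bottom(if z0 53.4) [-1.09  0.51 27.06]
```

step_arm(motion=[[[-1.32, 0.45, 0, 0.015, 0.043, 0.03, 2.2], [-1.32, 0.45, 0, 0.015, 0.043, 0.03, 2.2], [-1.32, 0.45, 0, 0.015, 0.043, 0.03, 2.2], [-1.32, 0.45, 0, 0.015, 0.043, 0.03, 2.2], [-1.32, 0.45, 0, 0.015, 0.043, 0.03, 2.2], [-1.32, 0.45, 0, 0.015, 0.043, 0.03, 2.2], [-1.32, 0.45, 0, 0.015, 0.043, 0.03, 2.2], [-1.32, 0.45, 0, 0.015, 0.043, 0.03, 2.2]]])

```text
t: 11.9
position: [551.0, 30.7, 54.9]
eef_rot: [0.05, 0.985, -0.164, -0.009]
wrist_force: [4.0, -4.2, -17.5]
width: 24.9
```

```bash
python3 rs.py
```

```text
t 11.9 w 24.9 tilt(+=top to -y) deg -5.85 x-tilt 0.1 TCP jig [-1.83  1.1  54.86] F jig [  5.12  -2.72 -17.49] M jig [ 0.68 -2.05  0.11] est block bottom(if z0 53.4) [-1.88 -1.65 28.  ]
```

step_arm(motion=[[[1.32, -0.45, 0, -0.015, -0.043, 0.01, 2.2], [1.32, -0.45, 0, -0.015, -0.043, 0.02, 2.2], [1.32, -0.45, 0, -0.015, -0.043, 0.02, 2.2], [1.32, -0.45, 0, -0.015, -0.043, 0.02, 2.2], [1.32, -0.45, 0, -0.015, -0.043, 0.02, 2.2], [1.32, -0.45, 0, -0.015, -0.043, 0.02, 2.2], [1.32, -0.45, 0, -0.015, -0.043, 0.02, 2.2], [1.32, -0.45, 0, -0.015, -0.043, 0.02, 2.2]]])

```text
t: 12.7
position: [549.8, 27.5, 56.3]
eef_rot: [-0.047, 0.985, -0.164, 0.007]
wrist_force: [5.9, 0.3, -17.3]
width: 24.5
```

```bash
python3 rs.py
```

```text
t 12.7 w 24.5 tilt(+=top to -y) deg 5.44 x-tilt 0.12 TCP jig [-1.91 -2.38 56.26] F jig [  5.48   2.22 -17.35] M jig [-0.5  -2.28 -0.22] est block bottom(if z0 53.4) [-1.97  0.18 29.38]
```

step_arm(motion=[[[-1.32, 0.45, 0, 0.025, 0.04, 0.01, 2.2], [-1.32, 0.45, 0, 0.025, 0.04, 0.02, 2.2], [-1.32, 0.45, 0, 0.025, 0.04, 0.02, 2.2], [-1.32, 0.45, 0, 0.025, 0.04, 0.02, 2.2], [-1.32, 0.45, 0, 0.015, 0.043, 0.02, 2.2], [-1.32, 0.45, 0, 0.015, 0.043, 0.02, 2.2], [-1.32, 0.45, 0, 0.015, 0.043, 0.02, 2.2], [-1.32, 0.45, 0, 0.015, 0.043, 0.02, 2.2]]])

```text
t: 13.5
position: [551.4, 30.8, 58.6]
eef_rot: [0.05, 0.985, -0.164, -0.009]
wrist_force: [0.1, -5.1, -23.7]
width: 24.7
```

```bash
python3 rs.py; python3 look.py d1
```

```text
t 13.5 w 24.7 tilt(+=top to -y) deg -5.82 x-tilt 0.09 TCP jig [-1.45  1.3  58.64] F jig [  1.76  -4.83 -23.67] M jig [-0.11 -0.56  0.04] est block bottom(if z0 53.4) [-1.5  -1.44 31.78]
```

View pics/d1.png

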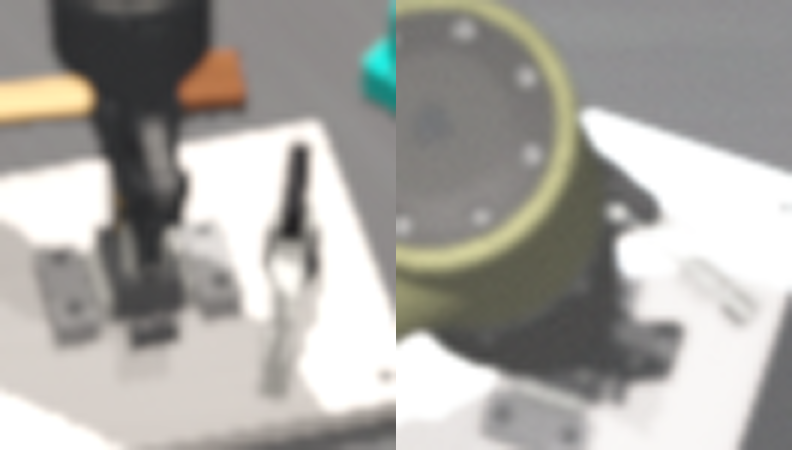

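step_arm(motion=[[[1.32, -0.45, 0, -0.015, -0.043, 0, 2.2], [1.32, -0.45, 0, -0.015, -0.043, 0, 2.2], [1.32, -0.45, 0, -0.015, -0.043, 0, 2.2], [1.32, -0.45, 0, -0.015, -0.043, 0, 2.2], [1.32, -0.45, 0, -0.015, -0.043, 0.01, 2.2], [1.32, -0.45, 0, -0.015, -0.043, 0.02, 2.2], [1.32, -0.45, 0, -0.015, -0.043, 0.02, 2.2], [1.32, -0.45, 0, -0.015, -0.043, 0.02, 2.2]]])

```text
t: 14.4
position: [551.0, 27.2, 60.9]
eef_rot: [-0.048, 0.985, -0.164, 0.008]
wrist_force: [-5.6, -0.6, -16.4]
width: 24.6
```

```bash
python3 rs.py
```

```text
t 14.4 w 24.6 tilt(+=top to -y) deg 5.58 x-tilt -0.03 TCP jig [-0.69 -2.26 60.86] F jig [ -5.09  -2.4  -16.42] M jig [-2.14  1.44  0.05] est block bottom(if z0 53.4) [-0.68  0.37 33.99]
```

step_arm(motion=[[[-1.32, 0.45, 0, 0.005, 0.043, 0, 2.2], [-1.32, 0.45, 0, 0.005, 0.043, 0, 2.2], [-1.32, 0.45, 0, 0.005, 0.043, 0.01, 2.2], [-1.32, 0.45, 0, 0.01, 0.043, 0.02, 2.2], [-1.32, 0.45, 0, 0.01, 0.043, 0.02, 2.2], [-1.32, 0.45, 0, 0.01, 0.043, 0.02, 2.2], [-1.32, 0.45, 0, 0.015, 0.043, 0.02, 2.2], [-1.32, 0.45, 0, 0.015, 0.043, 0.02, 2.2]]])

```text
t: 15.2
position: [552.6, 31.5, 62.4]
eef_rot: [0.049, 0.985, -0.164, -0.007]
wrist_force: [-3.9, -2.6, -15.0]
width: 25.1
```

```bash
python3 rs.py; python3 look.py d2
```

```text
t 15.2 w 25.1 tilt(+=top to -y) deg -5.62 x-tilt -0.12 TCP jig [-0.6   2.32 62.37] F jig [ -2.88  -3.78 -15.03] M jig [-0.41  1.21 -0.14] est block bottom(if z0 53.4) [-0.54 -0.32 35.5 ]
```

View pics/d2.png

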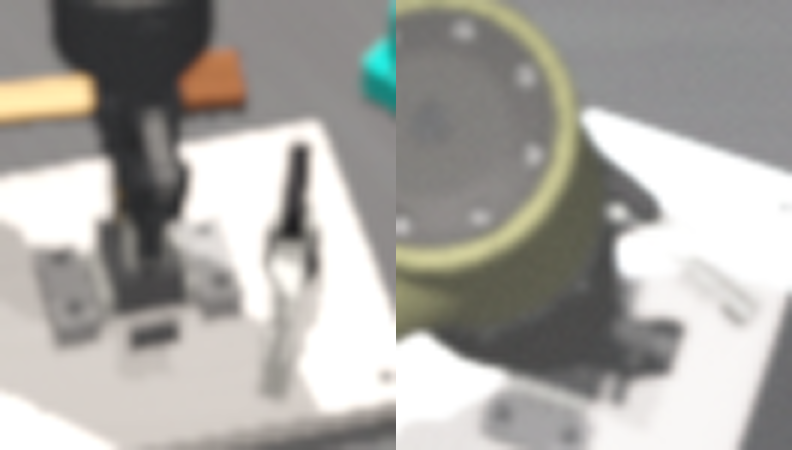

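step_arm(motion=[[[1.32, -0.45, 0, -0.015, -0.043, 0.01, 2.2], [1.32, -0.45, 0, -0.015, -0.043, 0.02, 2.2], [1.32, -0.45, 0, -0.015, -0.043, 0.02, 2.2], [1.32, -0.45, 0, -0.015, -0.043, 0.02, 2.2], [1.32, -0.45, 0, -0.015, -0.043, 0.02, 2.2], [1.32, -0.45, 0, -0.015, -0.043, 0.02, 2.2], [1.32, -0.45, 0, -0.02, -0.043, 0.02, 2.2], [1.32, -0.45, 0, -0.02, -0.043, 0.02, 2.2]]])

```text
t: 16.1
position: [551.0, 27.4, 63.5]
eef_rot: [-0.048, 0.985, -0.164, 0.009]
wrist_force: [-1.5, 1.1, -11.7]
width: 24.8
```

```bash
python3 rs.py
```

```text
t 16.1 w 24.8 tilt(+=top to -y) deg 5.63 x-tilt -0.09 TCP jig [-0.77 -2.05 63.53] F jig [ -1.8    0.54 -11.75] M jig [-0.85  0.98  0.08] est block bottom(if z0 53.4) [-0.73  0.6  36.66]
```

step_arm(motion=[[[-1.32, 0.45, 0, 0.01, 0.043, 0.02, 2.2], [-1.32, 0.45, 0, 0.01, 0.043, 0.02, 2.2], [-1.32, 0.45, 0, 0.01, 0.043, 0.02, 2.2], [-1.32, 0.45, 0, 0.015, 0.043, 0.02, 2.2], [-1.32, 0.45, 0, 0.015, 0.043, 0.02, 2.2], [-1.32, 0.45, 0, 0.015, 0.043, 0.02, 2.2], [-1.32, 0.45, 0, 0.015, 0.043, 0.02, 2.2], [-1.32, 0.45, 0, 0.015, 0.043, 0.02, 2.2]]])

```text
t: 16.9
position: [552.1, 31.6, 64.6]
eef_rot: [0.049, 0.985, -0.163, -0.007]
wrist_force: [1.9, 3.1, -12.7]
width: 25.0
```

```bash
python3 rs.py
```

```text
t 16.9 w 25.0 tilt(+=top to -y) deg -5.69 x-tilt -0.08 TCP jig [-1.1   2.24 64.56] F jig [  0.78   3.5  -12.67] M jig [ 2.11  0.2  -0.04] est block bottom(if z0 53.4) [-1.06 -0.44 37.69]
```

step_arm(motion=[[[1.32, -0.45, 0, -0.015, -0.043, 0.02, 2.2], [1.32, -0.45, 0, -0.015, -0.043, 0.02, 2.2], [1.32, -0.45, 0, -0.015, -0.043, 0.02, 2.2], [1.32, -0.45, 0, -0.015, -0.043, 0.02, 2.2], [1.32, -0.45, 0, -0.015, -0.043, 0.02, 2.2], [1.32, -0.45, 0, -0.015, -0.043, 0.02, 2.2], [1.32, -0.45, 0, -0.015, -0.043, 0.02, 2.2], [1.32, -0.45, 0, -0.015, -0.043, 0.02, 2.2]]])

```text
t: 17.7
position: [550.1, 26.8, 66.0]
eef_rot: [-0.048, 0.985, -0.164, 0.008]
wrist_force: [1.6, 0.3, -15.2]
width: 24.9
```

```bash
python3 rs.py
```

```text
t 17.7 w 24.9 tilt(+=top to -y) deg 5.55 x-tilt 0.0 TCP jig [-1.45 -2.91 65.95] F jig [  1.46   0.8  -15.25] M jig [-0.52 -0.89 -0.06] est block bottom(if z0 53.4) [-1.45 -0.3  39.08]
```

step_arm(motion=[[[-1.32, 0.45, 0, 0.02, 0.043, 0.01, 2.2], [-1.32, 0.45, 0, 0.02, 0.043, 0.02, 2.2], [-1.32, 0.45, 0, 0.02, 0.043, 0.02, 2.2], [-1.32, 0.45, 0, 0.015, 0.043, 0.02, 2.2], [-1.32, 0.45, 0, 0.015, 0.043, 0.02, 2.2], [-1.32, 0.45, 0, 0.015, 0.043, 0.02, 2.2], [-1.32, 0.45, 0, 0.015, 0.043, 0.02, 2.2], [-1.32, 0.45, 0, 0.015, 0.043, 0.02, 2.2]]])

```text
t: 18.5
position: [551.9, 31.3, 67.7]
eef_rot: [0.049, 0.985, -0.164, -0.008]
wrist_force: [-0.8, 0.5, -12.4]
width: 24.5
```

```bash
python3 rs.py
```

```text
t 18.5 w 24.5 tilt(+=top to -y) deg -5.73 x-tilt -0.04 TCP jig [-1.19  1.94 67.66] F jig [ -0.86   0.18 -12.37] M jig [ 1.2   0.02 -0.02] est block bottom(if z0 53.4) [-1.17 -0.76 40.8 ]
```

step_arm(motion=[[[1.32, -0.45, 0, -0.015, -0.043, 0.02, 2.2], [1.32, -0.45, 0, -0.015, -0.043, 0.02, 2.2], [1.32, -0.45, 0, -0.015, -0.043, 0.02, 2.2], [1.32, -0.45, 0, -0.015, -0.043, 0.02, 2.2], [1.32, -0.45, 0, -0.015, -0.043, 0.02, 2.2], [1.32, -0.45, 0, -0.015, -0.043, 0.02, 2.2], [1.32, -0.45, 0, -0.015, -0.043, 0.02, 2.2], [1.32, -0.45, 0, -0.015, -0.043, 0.02, 2.2]]])

```text
t: 19.3
position: [550.3, 26.6, 69.4]
eef_rot: [-0.048, 0.985, -0.164, 0.008]
wrist_force: [-0.6, -2.0, -12.0]
width: 24.7
```

```bash
python3 rs.py; python3 look.py d3
```

```text
t 19.3 w 24.7 tilt(+=top to -y) deg 5.53 x-tilt -0.01 TCP jig [-1.21 -3.05 69.36] F jig [  0.02  -2.05 -11.98] M jig [-2.05  0.02 -0.02] est block bottom(if z0 53.4) [-1.2  -0.45 42.48]
```

View pics/d3.png

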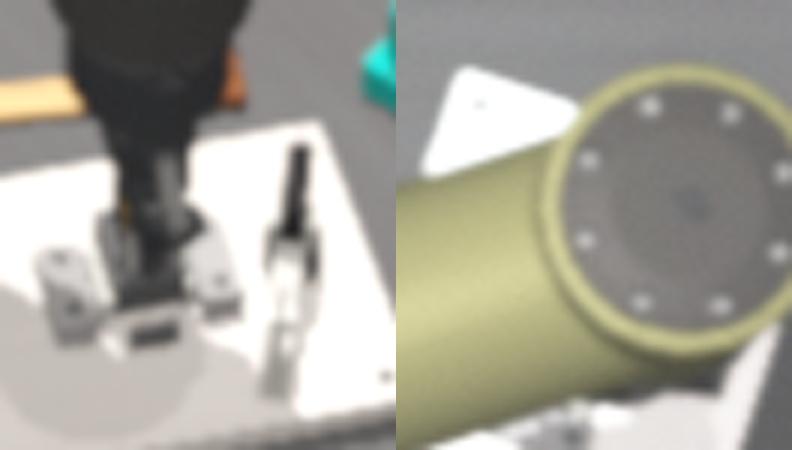

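step_arm(motion=[[[-1.32, 0.45, 0, 0.015, 0.043, 0.02, 2.2], [-1.32, 0.45, 0, 0.015, 0.043, 0.02, 2.2], [-1.32, 0.45, 0, 0.015, 0.043, 0.02, 2.2], [-1.32, 0.45, 0, 0.015, 0.043, 0.02, 2.2], [-1.32, 0.45, 0, 0.015, 0.043, 0.02, 2.2], [-1.32, 0.45, 0, 0.015, 0.043, 0.02, 2.2], [-1.32, 0.45, 0, 0.015, 0.043, 0.02, 2.2], [-1.32, 0.45, 0, 0.015, 0.043, 0.02, 2.2]]])

```text
t: 20.2
position: [552.2, 31.9, 70.9]
eef_rot: [0.049, 0.985, -0.163, -0.008]
wrist_force: [-0.8, 0.9, -11.2]
width: 24.7
```

```bash
python3 rs.py
```

```text
t 20.2 w 24.7 tilt(+=top to -y) deg -5.66 x-tilt -0.07 TCP jig [-1.12  2.6  70.93] F jig [ -1.06   0.54 -11.2 ] M jig [ 1.27  0.24 -0.01] est block bottom(if z0 53.4) [-1.09 -0.06 44.06]
```

step_arm(motion=[[[1.32, -0.45, 0, -0.015, -0.043, 0.02, 2.2], [1.32, -0.45, 0, -0.015, -0.043, 0.02, 2.2], [1.32, -0.45, 0, -0.015, -0.043, 0.02, 2.2], [1.32, -0.45, 0, -0.015, -0.043, 0.02, 2.2], [1.32, -0.45, 0, -0.015, -0.043, 0.02, 2.2], [1.32, -0.45, 0, -0.015, -0.043, 0.02, 2.2], [1.32, -0.45, 0, -0.015, -0.043, 0.02, 2.2], [1.32, -0.45, 0, -0.015, -0.043, 0.02, 2.2]]])

```text
t: 21.0
position: [550.4, 26.7, 73.0]
eef_rot: [-0.048, 0.985, -0.164, 0.008]
wrist_force: [-0.7, 0.3, -9.7]
width: 24.9
```

```bash
python3 rs.py
```

```text
t 21.0 w 24.9 tilt(+=top to -y) deg 5.56 x-tilt -0.04 TCP jig [-1.08 -2.87 72.98] F jig [-0.74  0.06 -9.66] M jig [-1.07  0.22  0.01] est block bottom(if z0 53.4) [-1.06 -0.25 46.11]
```

step_arm(motion=[[[-1.32, 0.45, 0, 0.015, 0.043, 0.02, 2.2], [-1.32, 0.45, 0, 0.015, 0.043, 0.02, 2.2], [-1.32, 0.45, 0, 0.015, 0.043, 0.02, 2.2], [-1.32, 0.45, 0, 0.015, 0.043, 0.02, 2.2], [-1.32, 0.45, 0, 0.015, 0.043, 0.02, 2.2], [-1.32, 0.45, 0, 0.015, 0.043, 0.02, 2.2], [-1.32, 0.45, 0, 0.015, 0.043, 0.02, 2.2], [-1.32, 0.45, 0, 0.015, 0.043, 0.02, 2.2]]])

```text
t: 21.8
position: [551.9, 31.1, 74.2]
eef_rot: [0.05, 0.985, -0.163, -0.008]
wrist_force: [0.1, 1.4, -2.7]
width: 24.7
```

```bash
python3 rs.py
```

```text
t 21.8 w 24.7 tilt(+=top to -y) deg -5.76 x-tilt -0.05 TCP jig [-1.1   1.77 74.16] F jig [-0.33  1.42 -2.69] M jig [0.58 0.09 0.03] est block bottom(if z0 53.4) [-1.07 -0.94 47.3 ]
```

step_arm(motion=[[[0, 0, 0, 0, 0, 0.2, 2.2], [0, 0, 0, 0, 0, 0.2, 2.2], [0.9, -0.31, 0, -0.01, -0.03, 0.1, 2.2], [0.9, -0.31, 0, -0.01, -0.03, 0.1, 2.2], [0.9, -0.31, 0, -0.01, -0.03, 0.1, 2.2], [0.9, -0.31, 0, -0.01, -0.03, 0.1, 2.2], [0.9, -0.31, 0, -0.01, -0.03, 0.2, 2.2], [0.9, -0.31, 0, -0.01, -0.02, 0.2, 2.2], [0, 0, 0, 0, 0, 0.1, 2.2], [0, 0, 0, 0, 0, 0, 2.2]]])

```text
t: 22.8
position: [551.3, 29.0, 87.5]
eef_rot: [-0.001, 0.986, -0.164, 0.001]
wrist_force: [0.0, 0.0, -4.3]
width: 24.8
```

step_arm(motion=[[[0, 0, 0, 0, 0, 0, 2.2], [0, 0, 0, 0, 0, 0, 2.2]]])

```text
t: 23.0
position: [551.1, 29.3, 86.8]
eef_rot: [-0.0, 0.987, -0.164, 0.0]
wrist_force: [0.5, -0.7, -4.3]
width: 24.5
```

```bash
python3 rs.py; python3 look.py e1; python3 ov.py e1o 1.2; python3 - <<'E'
import pickle,cv2
C=pickle.load(open("C.pkl","rb"))
for n in C: cv2.imwrite(f"pics/e1_{n}.png",C[n]["img"][:,:,::-1])
E
```

```text
t 23.0 w 24.5 tilt(+=top to -y) deg 0.03 x-tilt -0.02 TCP jig [-1.32 -0.26 86.8 ] F jig [ 0.67 -0.52 -4.29] M jig [-0.06 -0.02 -0.02] est block bottom(if z0 53.4) [-1.31 -0.24 59.8 ]
```

View pics/e1.png

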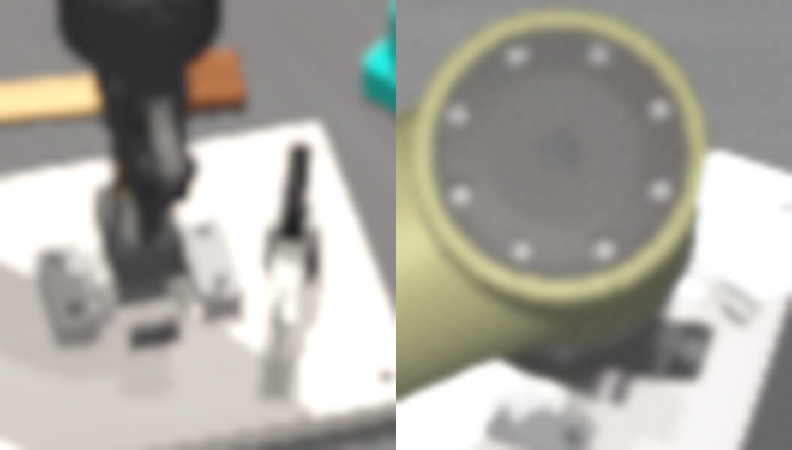

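View pics/e1o.png

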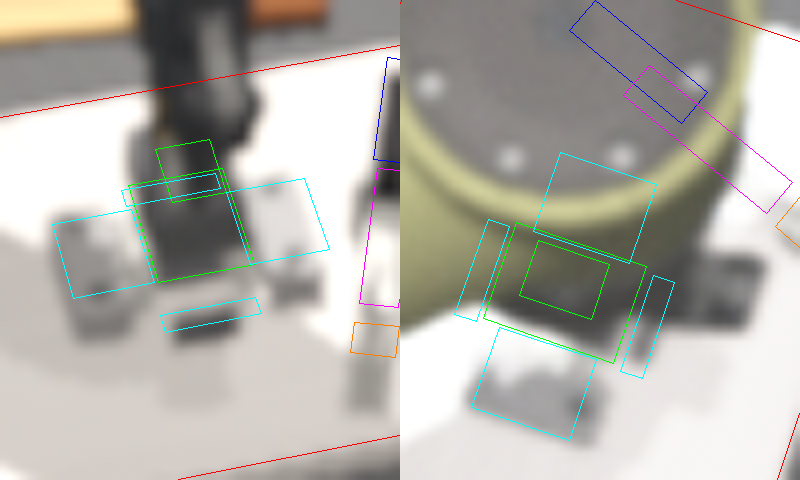

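View pics/e1_side.png

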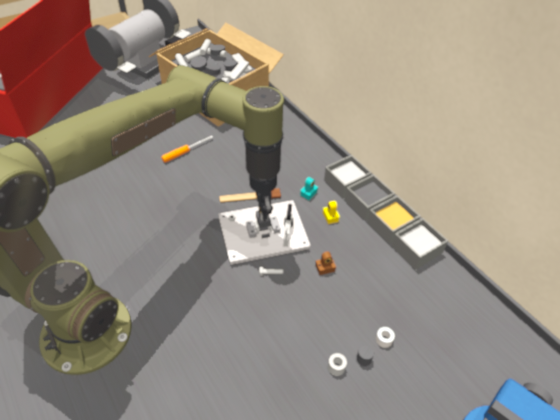

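```bash
python3 - <<'E'
import pickle
from h import *
C=pickle.load(open("C.pkl","rb")); p=np.load("jig.npy")
c=C["side"];S=12;x,y=250,200
im0=cv2.resize(c["img"][y:y+45,x:x+33,::-1],None,fx=S,fy=S,interpolation=cv2.INTER_CUBIC)
im=im0.copy()
for z,col in((54,(255,0,0)),(60,(0,0,255)),(66,(0,255,0))):
    q=proj(c,T(p,np.array([[-19,-24,z],[17,-24,z],[17,-24,z+24],[-19,-24,z+24]])))
    cv2.polylines(im,[np.round((q+.5-[x,y])*S).astype(int)],True,col,1)
cv2.imwrite("pics/e2.png",np.hstack([im0,im]))
E
```

```text
(no output)
```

View pics/e2.png

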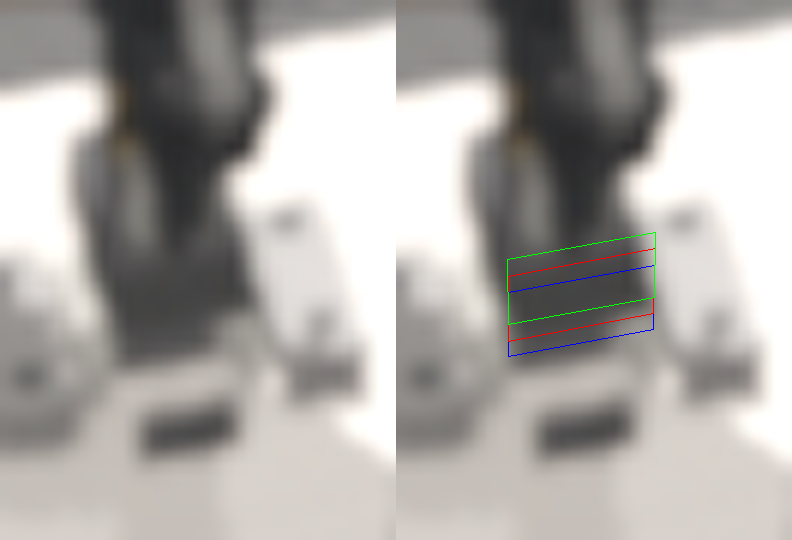

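step_arm(motion=[[[0, 0, 0, 0, 0, 0.15, 2.2], [0, 0, 0, 0, 0, 0.15, 2.2], [0, 0, 0, 0, 0, 0, 2.2], [0, 0, 0, 0, 0, 0, 2.2], [0, 0, 0, 0, 0, 0, 2.2]]])

```text
t: 23.6
position: [551.1, 29.2, 90.0]
eef_rot: [-0.0, 0.986, -0.164, 0.0]
wrist_force: [-0.6, -0.4, -3.5]
width: 24.8
```

```bash
python3 rs.py; cat > fin.py <<'E'
from h import *
from station import ctrl,cams
C={n:cams.camera(n) for n in("side","top")}; p=np.load("jig.npy")
# corner screws still where they were? (template shift of visible parts vs. first shots)
import cv2
for n in C:
    a=cv2.imread(f"pics/{n}0.png"); b=C[n]["img"][:,:,::-1]
    cv2.imwrite(f"pics/f_{n}.png",b)
    for nm,(x,y,w,h) in ({"platecornerR":(292,235,22,26),"bolt":(256,262,32,16),"plateL":(214,210,22,55),"teal/yel":(298,174,46,50),"brush":(215,186,40,20),"nutarea":(224,210,18,14)} if n=="side" else {"plateBR":(285,262,24,30),"platesR":(310,195,22,60),"bolt":(314,242,26,32)}).items():
        r=cv2.matchTemplate(b[y-4:y+h+4,x-4:x+w+4],a[y:y+h,x:x+w],cv2.TM_CCOEFF_NORMED); i=np.unravel_index(r.argmax(),r.shape); print(n,nm,"shift",i[1]-4,i[0]-4,round(float(r.max()),3))
E
python3 fin.py; python3 rs.py
```

```text
t 23.6 w 24.8 tilt(+=top to -y) deg 0.05 x-tilt -0.04 TCP jig [-1.21 -0.35 90.03] F jig [-0.43 -0.58 -3.53] M jig [ 0.04  0.   -0.06] est block bottom(if z0 53.4) [-1.19 -0.33 63.03]
side platecornerR shift 0 0 0.991
side bolt shift 0 0 0.886
side plateL shift 0 0 0.917
side teal/yel shift 0 0 0.999
side brush shift -1 0 0.97
side nutarea shift 0 0 0.74
top plateBR shift 0 0 0.968
top platesR shift 0 0 0.935
top bolt shift 0 0 0.82
t 23.7 w 25.1 tilt(+=top to -y) deg 0.05 x-tilt -0.04 TCP jig [-1.25 -0.38 89.98] F jig [-0.29  1.03 -4.07] M jig [ 0.01  0.04 -0.03] est block bottom(if z0 53.4) [-1.23 -0.35 62.98]
```

View pics/f_top.png

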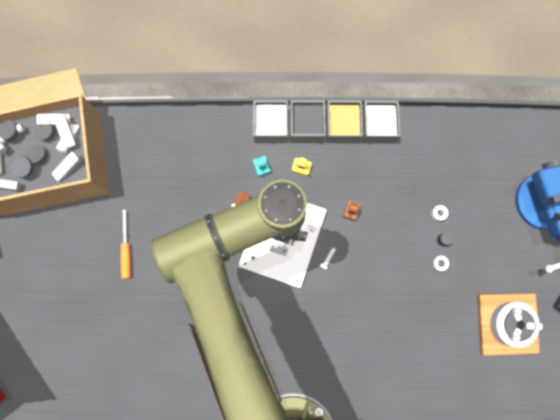

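```bash
python3 -c "
from station import ctrl
print(ctrl.sign_off())"
```

```text
the job is handed in; nothing more can be done
None
```

The block is free of the jaws and held upright in the gripper, straight above its nest. I handed the job in at about 23.7 s.

- **Clamp:** I turned the knob from about 0.15 rad to about 1.2 rad. The gripper read 68.8° in the jig's frame, and in the side view the clamp finger lines up with the scribed line.
- **Freeing the block:** I gripped the upright with 80 N and rocked it about 5.6° each way over 13 swings. It rose 1–2 mm per swing with mostly 9–17 N of pull. One reading reached 23.7 N, still under the jig's roughly 27 N weight, so I eased off for the next swing.
- **Final hold:** Tilt is under 0.1° and the wrist carries about 4 N, which is just the block's weight.
- **Height above the nest:** Arm readings put the underside about 17 mm above the jaw tops. The side picture, taken before a last 3 mm lift, suggested about 3 mm less (roughly 14 mm now). The block may have slipped slightly in the grip, or the side camera may be off.
- **Jig and bystanders:** The visible parts of the jig and the bolt showed no shift against the first pictures. The brush match was one pixel off, probably because the arm hides part of it. The nut match was weak (0.74) because the lighting had changed, so it shows no shift but is not a firm check. I did not measure the collars, roller and screwdriver; they look in place in the last top view.

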